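Set the sample-pickup tags

TASK

Each bin in the row has a swinging tag on the post in front of it, with a raised ring on one face and a raised bar on the other. With a fingertip, gently push over the tags that are wrong, fully round to their stops, so that only the bins that hold a specimen cup show you the ring face and all the other bins show you the bar face. Leave the cups, the gauze pack and the pen where they are.

Things in the scene. Friction and masses are not known exactly. Their poses are not given: they have to be found in the camera images.
- tag_board: Tag board: fixed low dark steel strip, 60 (x) x 460 (y) x 12 mm high, on the worktop in front of a row of four bins; four thin upright hinge posts stand on it in a row. Origin: centre of its underside. Its y axis runs along the strip to the robot's left, x away from the robot toward the bins, z up; it is turned a little about z.
- post_1 (a point): Hinge post 1 (1 leftmost seen from the robot, 4 rightmost; 120 mm apart): point on its vertical axis, 56 mm over the worktop. Post 6 mm thick, 12 mm knob, top at 93 mm; two stop pins 20 mm either side, 5 mm toward the bins, reach 36 mm up. Its tag: white upright plate, 4 mm thick, from 6 to 50 mm out from the axis, from 30 to 82 mm over the worktop. Axes as the board's.
- tag_1 (a joint): Angle (rad) of tag 1 about its vertical post. 0: points left (board +y) against its stop, shows the robot the ring face. It swings only through the robot's side (1.57: points at the robot) to 3.14: points right (board -y) against the other stop, shows the robot the bar face. Lightly stiff hinge (0.015 N m, about 0.5 N at 30 mm out): it stays where it is left.
- bay_1 (a point): Point on the worktop under the middle of the bin that stands behind post 1, 125 mm from the post's axis along board x.
- post_2 (a point): Hinge post 2 (1 leftmost seen from the robot, 4 rightmost; 120 mm apart): point on its vertical axis, 56 mm over the worktop. Post 6 mm thick, 12 mm knob, top at 93 mm; two stop pins 20 mm either side, 5 mm toward the bins, reach 36 mm up. Its tag: white upright plate, 4 mm thick, from 6 to 50 mm out from the axis, from 30 to 82 mm over the worktop. Axes as the board's.
- tag_2 (a joint): Angle (rad) of tag 2 about its vertical post. 0: points left (board +y) against its stop, shows the robot the ring face. It swings only through the robot's side (1.57: points at the robot) to 3.14: points right (board -y) against the other stop, shows the robot the bar face. Lightly stiff hinge (0.015 N m, about 0.5 N at 30 mm out): it stays where it is left.
- bay_2 (a point): Point on the worktop under the middle of the bin that stands behind post 2, 125 mm from the post's axis along board x.
- post_3 (a point): Hinge post 3 (1 leftmost seen from the robot, 4 rightmost; 120 mm apart): point on its vertical axis, 56 mm over the worktop. Post 6 mm thick, 12 mm knob, top at 93 mm; two stop pins 20 mm either side, 5 mm toward the bins, reach 36 mm up. Its tag: white upright plate, 4 mm thick, from 6 to 50 mm out from the axis, from 30 to 82 mm over the worktop. Axes as the board's.
- tag_3 (a joint): Angle (rad) of tag 3 about its vertical post. 0: points left (board +y) against its stop, shows the robot the ring face. It swings only through the robot's side (1.57: points at the robot) to 3.14: points right (board -y) against the other stop, shows the robot the bar face. Lightly stiff hinge (0.015 N m, about 0.5 N at 30 mm out): it stays where it is left.
- bay_3 (a point): Point on the worktop under the middle of the bin that stands behind post 3, 125 mm from the post's axis along board x.
- post_4 (a point): Hinge post 4 (1 leftmost seen from the robot, 4 rightmost; 120 mm apart): point on its vertical axis, 56 mm over the worktop. Post 6 mm thick, 12 mm knob, top at 93 mm; two stop pins 20 mm either side, 5 mm toward the bins, reach 36 mm up. Its tag: white upright plate, 4 mm thick, from 6 to 50 mm out from the axis, from 30 to 82 mm over the worktop. Axes as the board's.
- tag_4 (a joint): Angle (rad) of tag 4 about its vertical post. 0: points left (board +y) against its stop, shows the robot the ring face. It swings only through the robot's side (1.57: points at the robot) to 3.14: points right (board -y) against the other stop, shows the robot the bar face. Lightly stiff hinge (0.015 N m, about 0.5 N at 30 mm out): it stays where it is left.
- bay_4 (a point): Point on the worktop under the middle of the bin that stands behind post 4, 125 mm from the post's axis along board x.
- bin_a: Open grey plastic bin, 84 x 84 mm, 36 mm high, walls 3 mm, fixed on the worktop behind one of the posts (which one varies); it holds cup_1. Origin: centre of its underside. Axes as the board's.
- bin_b: Open grey plastic bin, 84 x 84 mm, 36 mm high, walls 3 mm, fixed on the worktop behind one of the posts (which one varies); it holds no cup, only the flat gauze pack. Origin: centre of its underside. Axes as the board's.
- bin_c: Open grey plastic bin, 84 x 84 mm, 36 mm high, walls 3 mm, fixed on the worktop behind one of the posts (which one varies); it holds cup_2. Origin: centre of its underside. Axes as the board's.
- bin_d: Open grey plastic bin, 84 x 84 mm, 36 mm high, walls 3 mm, fixed on the worktop behind one of the posts (which one varies); it is empty. Origin: centre of its underside. Axes as the board's.
- cup_1: Lidded specimen cup, 59 mm across, 68 mm high, loose, upright; origin: centre of its underside. Orange lid; stands in bin_a, top 71 mm over the worktop.
- cup_2: Lidded specimen cup, 59 mm across, 68 mm high, loose, upright; origin: centre of its underside. Orange lid; stands in bin_c, top 71 mm over the worktop.
- spare_cup: Lidded specimen cup, 59 mm across, 68 mm high, loose, upright; origin: centre of its underside. White lid; stands on the worktop past the left end of the board, in no bin. A bystander.
- gauze: Flat gauze pack 52 x 52 x 9 mm, loose, lies in bin_b. A bystander. Origin: centre of its underside.
- pen: Pen 145 mm long, 9 mm high, loose, lies on the worktop on the robot's side of the board, about along it, 100 mm from the post row. A bystander. Origin: centre of its underside.
Not all that is in view belongs to the job. What is shaped like the bin_a but pink is not meant.

How it is judged:
At the end, for the whole second after the job is handed in: Every tag is at rest: in front of the two bins that hold a specimen cup (bin_a and bin_c, wherever they stand) the tag is within 0.3 rad of its left stop, showing the robot the ring; in front of the other two it is within 0.3 rad of its right stop, showing the bar (((horizontal distance between any of bin_a, bin_c and bay_1 below 0.04 m and value of joint tag_1 below 0.3 rad) or (not (horizontal distance between any of bin_a, bin_c and bay_1 below 0.04 m) and value of joint tag_1 above 2.84 rad)) and ((horizontal distance between any of bin_a, bin_c and bay_2 below 0.04 m and value of joint tag_2 below 0.3 rad) or (not (horizontal distance between any of bin_a, bin_c and bay_2 below 0.04 m) and value of joint tag_2 above 2.84 rad)) and ((horizontal distance between any of bin_a, bin_c and bay_3 below 0.04 m and value of joint tag_3 below 0.3 rad) or (not (horizontal distance between any of bin_a, bin_c and bay_3 below 0.04 m) and value of joint tag_3 above 2.84 rad)) and ((horizontal distance between any of bin_a, bin_c and bay_4 below 0.04 m and value of joint tag_4 below 0.3 rad) or (not (horizontal distance between any of bin_a, bin_c and bay_4 below 0.04 m) and value of joint tag_4 above 2.84 rad)) and velocity of joint tag_1 between -0.1 and 0.1 rad/s and velocity of joint tag_2 between -0.1 and 0.1 rad/s and velocity of joint tag_3 between -0.1 and 0.1 rad/s and velocity of joint tag_4 between -0.1 and 0.1 rad/s); the robot touches nothing.
It fails at once if a cup, the gauze pack or the pen is lifted, carried or shoved more than 30 mm from where it was (distance of any of cup_1, cup_2, gauze, spare_cup, pen from where it was at the start of the episode above 0.03 m).
It fails at once if a cup is tipped over (20 degrees) (angle between any of cup_1, cup_2, spare_cup's own z axis and vertical above 0.35 rad).
It fails at once if a tag is pushed with more than 25 N (contact force between the fingers and tag_1 above 25 N or contact force between the fingers and tag_2 above 25 N or contact force between the fingers and tag_3 above 25 N or contact force between the fingers and tag_4 above 25 N).
It also fails if it takes over 51 s, if anything falls off the work surface, if the arm or the gripper's body presses on something with over 40 N, if the wrist force passes 120 N, or if a joint passes its speed limit or range.

ROBOT

A 6-joint arm with a two-finger parallel gripper is mounted at the origin on a cart in front of the work surface, level with it; the furniture and walls round the work are solid. World frame = base frame: x ahead of the robot, y to its left, z up, the work surface at z = 0. Lengths are in m, angles in rad, forces in N, time in s.
With the tool pointing down it reaches from about 0.275 to 0.825 m from the base axis. Payload 5.2 kg.
Tool frame: the origin (TCP) lies between the finger pads; the fingertips stand 17 mm ahead of it and the grasp point (between the pads) lies 2 mm behind it; z points along the fingers, x is the direction in which the jaws open and shut, and the axes are right-handed (so a half turn about z gives the same grasp; the last joint's range is limited). The gripper opens to 93 mm and grips with 3 to 60 N. Pads are 15 mm wide; open, the fingers measure 128 mm over their backs; the gripper's body (75 mm by 188 mm) begins 65 mm behind the grasp point.
Start: joints at [1.124, 0.259, 1.535, -0, 1.348, -0.203], TCP at [0.133, 0.534, 0.236] pointing down, gripper open.
Joint ranges: [-3.14, 3.14], [-0.91, 2.08], [0.19, 2.58], [-1.22, 4.36], [0.22, 2.71], [-3.12, 3.12]. Speed limits (rad/s): [2.57, 2.57, 3.14, 3.14, 3.14, 3.14].

INTERFACE

Orientations are given as a 3x3 rotation matrix whose columns are the frame's x, y, z axes.
In Python, from bench import r, vision, job_done gives the robot as it stands. The module is installed in compiled form; this text tells all that it offers.
- The arm moves only by the tool servo_tool, never from a script. Its argument "rows" is a list of rows, each an object of numbers: "dx", "dy", "dz": the shift along the tool's x, y, z as a fraction of full scale; "ax", "ay", "az": the turn, a rotation vector about the tool's x, y, z as a fraction of full scale; "fingers": the opening, from 0 (shut) to 1 (fully open). A call has 1 to 12 rows; each row is the pose to reach, as a shift and turn from the pose commanded when the call began, along the tool's axes at that moment, turning the shorter way round; what a row does not reach only later rows make up. Full scale, the value 1, is 20 cm for a shift and 180 degrees for a turn. A row lasts 1/10 s, in which the tool goes at most 50 mm and 8.59 degrees, less where a joint would pass 70% of its speed; a pose out of reach is approached as far as the arm can. A call with a number of a shift or a turn outside -1 to 1 is refused whole. A call with a gripper value outside its range is refused whole. The fingers move at their own pace and stop on an object; "force" is the grip in N (left out, the last holds). Time passes only in rows, so rows that repeat a pose let the fingers close. It gives the time, the measured TCP pose, the force and the opening at its end, in the units of the state.
- r.get_state(): the state, without advancing time (a new reading comes with each control period).
- vision.read_camera(name): name is "scene" or "top"; returns a dict with "frame" (480x640x3 uint8, red, green, blue), "z_map" (480x640 float32, m along the optical axis (not along the pixel's ray), 0 where there is no reading), "mtx" (3x3 intrinsics, pixels), "view" (4x4, takes a point from world to camera coordinates). Camera axes: x right, y down, z forward; pixel columns grow to the right and rows downward; lengths in m; the calibration is good to about 2 mm. A picture is of the moment at which its call begins.
- job_done(): hands the job in, once; it reports no verdict.
The state is a dict: "t": time; "joint_pos": joint angles; "qd": joint speeds; "joint_torque": joint torques, N m; "tool_pos": TCP position; "eef_rot": TCP orientation; "ft_force": force on the tool from outside, world axes, zero at the start; "torque": the same for the moment, N m; "width": finger opening in m.
Only numpy, scipy, OpenCV 4.12 (cv2) and the standard library are available. Lean on these libraries where they do the work, as an engineer would, in place of code of your own. Each camera call takes 0.05 s, during which the arm holds its last target.

## Working session

There is one attempt and no reset: what is moved stays moved. The work goes in short steps, Python scripts to look and compute and a tool call to move; the robot and the scene stay as the last step left them, time stands still between calls to the robot, and variables do not carry over. Pictures are saved under pics/ and viewed, and the job is handed in when it is done.

Besides the shell and the picture viewer there is one more tool, called by a JSON object that holds its "fn" and its "kwargs". servo_tool: Moves the arm, as the interface text tells. Shift numbers are shares of 20 cm and turn numbers shares of 180 degrees, none past 1 either way. Its arguments: {"type":"object","properties":{"rows":{"type":"array","items":{"type":"object","properties":{"dx":{"type":"number"},"dy":{"type":"number"},"dz":{"type":"number"},"ax":{"type":"number"},"ay":{"type":"number"},"az":{"type":"number"},"fingers":{"type":"number"}}}},"force":{"type":"number"}},"required":["rows"]}

```bash
mkdir -p pics; python3 - <<'E'
from bench import r, vision
import cv2,numpy as np
s=r.get_state(); print({k:np.round(v,3).tolist() for k,v in s.items()})
for n in("scene","top"):
    c=vision.read_camera(n); np.savez(f"{n}0.npz",**c); cv2.imwrite(f"pics/{n}0.png",c["frame"][:,:,::-1]); print(n,c["mtx"].tolist(),np.round(c["view"],3).tolist())
E
```

```text
{'t': 0.0, 'joint_pos': [1.124, 0.259, 1.536, -0.0, 1.348, -0.203], 'qd': [0.001, -0.002, -0.001, -0.001, 0.0, 0.0], 'joint_torque': [-0.001, -43.732, -28.4, 0.072, 0.041, -0.0], 'tool_pos': [0.133, 0.533, 0.235], 'eef_rot': [[0.241, 0.97, -0.001], [0.97, -0.241, -0.002], [-0.002, -0.0, -1.0]], 'ft_force': [0.183, 0.358, 0.362], 'torque': [-0.019, 0.002, 0.016], 'width': 0.093}
scene [[451.8011629103463, 0.0, 330.7852904855351], [0.0, 451.8011629103463, 243.51659033212457], [0.0, 0.0, 1.0]] [[0.794, -0.607, -0.022, -0.418], [-0.253, -0.298, -0.921, 0.255], [0.553, 0.737, -0.39, 0.538], [0.0, 0.0, 0.0, 1.0]]
top [[484.82706031709273, 0.0, 323.47768113977673], [0.0, 484.82706031709273, 242.40048003407477], [0.0, 0.0, 1.0]] [[0.012, -1.0, 0.019, 0.047], [-0.989, -0.015, -0.145, 0.582], [0.145, -0.017, -0.989, 1.081], [0.0, 0.0, 0.0, 1.0]]
```

```bash
sleep 1; ls pics
```

```text
scene0.png
top0.png
```

View pics/scene0.png

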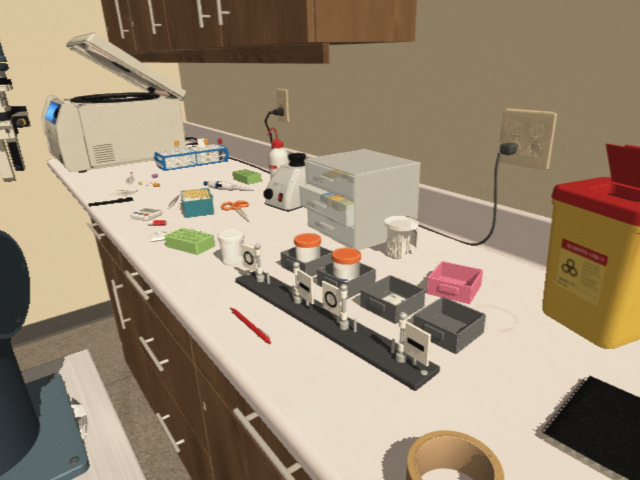

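View pics/top0.png

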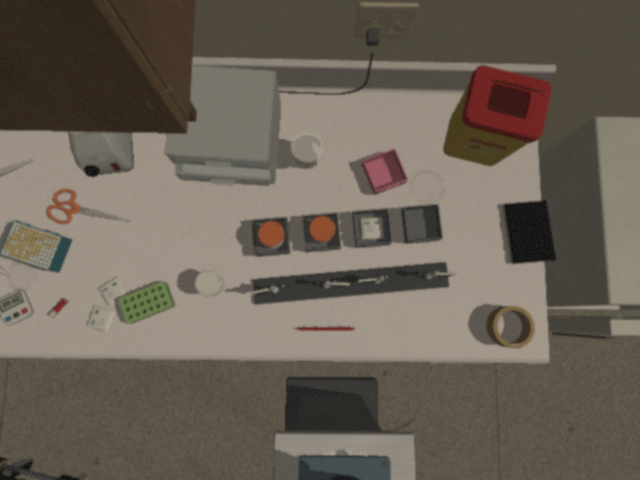

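The cups are in bins 1 and 2 (lids at about (270,234) and (322,229) in the top picture), the gauze is in bin 3 and bin 4 is empty. I'll enlarge the tags next.

```bash
python3 - <<'E'
import cv2
a=cv2.imread("pics/scene0.png")[230:380,225:445]; cv2.imwrite("pics/sc.png",cv2.resize(a,None,fx=3.6,fy=3.6,interpolation=2))
a=cv2.imread("pics/top0.png")[255:310,220:465]; a=cv2.convertScaleAbs(a,alpha=1.8);cv2.imwrite("pics/tc.png",cv2.resize(a,(784,176),interpolation=2))
E
cat > h.py <<'E'
import numpy as np
def back(c,u,v,z):
    K=c["mtx"];V=c["view"];R=V[:3,:3];t=V[:3,3]
    o=-R.T@t; d=R.T@np.linalg.inv(K)@[u,v,1]; return o+d*(z-o[2])/d[2]
def proj(c,p):
    q=c["view"][:3,:3]@p+c["view"][:3,3]; q=c["mtx"]@q; return q[:2]/q[2]
E
python3 - <<'E'
import numpy as np,cv2
from h import *
c=np.load("top0.npz")
f=c["frame"].astype(int); z=c["z_map"]
# all points
v,u=np.mgrid[:480,:640]; K=c["mtx"];V=c["view"]
P=np.stack([(u-K[0,2])/K[0,0]*z,(v-K[1,2])/K[1,1]*z,z],-1); W=(P-V[:3,3])@V[:3,:3]
for uu,vv in [(400,325),(270,234),(208,283)]: print(W[vv,uu].round(3))
roi=np.zeros((480,640),bool); roi[255:312,240:460]=1
m=roi&(f.sum(2)<190)&(W[...,2]<0.025)
r=cv2.minAreaRect(np.argwhere(m)[:,::-1].astype(np.float32)); print(r,m.sum())
for p in cv2.boxPoints(r): print(back(c,*p,0.012).round(3))
hi=roi&(W[...,2]>0.055)
n,l,st,ce=cv2.connectedComponentsWithStats(hi.astype(np.uint8))
for i in range(1,n):
    if st[i,4]>5: print(st[i],ce[i],np.median(W[l==i],0).round(3),W[l==i][:,2].max().round(3))
E
```

```text
[ 0.394 -0.128  0.002]
[0.595 0.176 0.069]
[0.482 0.311 0.067]
((350.0860900878906, 282.4467468261719), (23.35822105407715, 192.75057983398438), 84.80557250976562) 3766
[0.495 0.218 0.012]
[ 0.543 -0.235  0.012]
[ 0.487 -0.239  0.012]
[0.441 0.212 0.012]
[431 271  27   6  94] [442.03191489 273.72340426] [ 0.509 -0.211  0.081] 1.152
[358 276  26   7  89] [371.2247191  279.39325843] [ 0.494 -0.052  0.081] 0.096
[325 281  25   6  87] [336.27586207 283.56321839] [0.483 0.026 0.081] 0.095
[251 285  25  10  87] [264.20689655 290.04597701] [0.468 0.185 0.082] 1.152
```

View pics/sc.png

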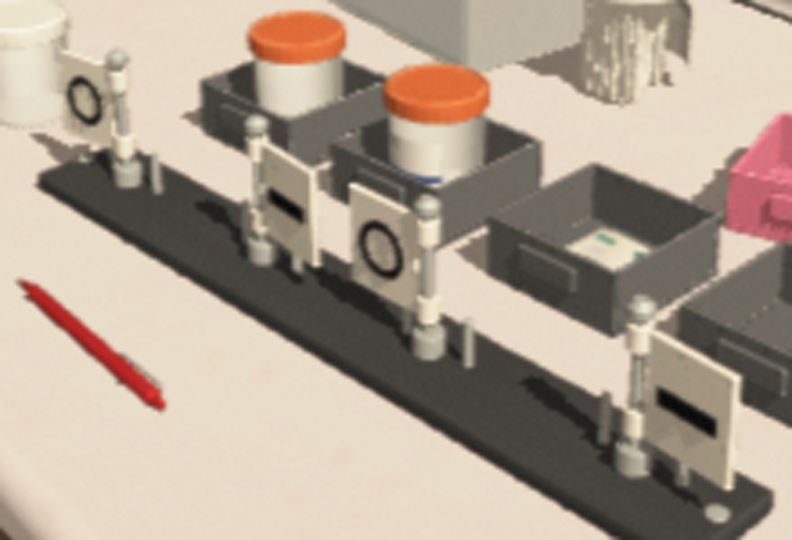

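View pics/tc.png

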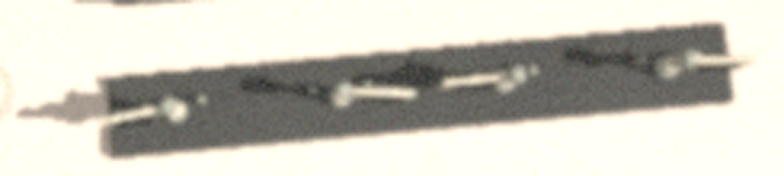

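```bash
python3 - <<'E'
import numpy as np,cv2
from h import *
c=np.load("top0.npz"); z=c["z_map"]
v,u=np.mgrid[:480,:640]; K=c["mtx"];V=c["view"]
P=np.stack([(u-K[0,2])/K[0,0]*z,(v-K[1,2])/K[1,1]*z,z],-1); W=(P-V[:3,3])@V[:3,:3]
kn=[(274.7,288.8),(326.9,284.1),(379,280),(428.8,275.6)]
Q=np.array([back(c,*p,.09) for p in kn]); print(Q.round(4))
d=Q[3]-Q[0]; print("spacing",np.linalg.norm(np.diff(Q,axis=0),axis=1), "yaw",np.arctan2(Q[0,0]-Q[3,0],Q[0,1]-Q[3,1]))
roi=np.zeros((480,640),bool); roi[255:312,240:460]=1
hi=roi&(W[...,2]>0.055)&(W[...,2]<0.1)
for q in Q:
    w=W[hi]; rr=w[:,:2]-q[:2]; k=(np.hypot(*rr.T)<.058); w=w[k]
    kk=(w[:,2]<.084)&(np.hypot(*(w[:,:2]-q[:2]).T)>.015); t=w[kk]
    far=t[np.hypot(*(t[:,:2]-q[:2]).T)>.035].mean(0); near=t.mean(0)
    top=w[w[:,2]>.087]
    print("knob depth mean",top.mean(0).round(4),len(top),"tag far",far.round(4),"mean",near.round(4), "fit", np.polyfit(t[:,1],t[:,0],1).round(3))
s=np.load("scene0.npz")
for p in Q: print(proj(s,p))
# pen, top
f=c["frame"].astype(int); m=(f[...,0]>f[...,1]+50)&(v>310)&(v<345)&(u>280)&(u<370)
print("pen",W[m].min(0),W[m].max(0))
E
```

```text
[[ 0.4703  0.1608  0.09  ]
 [ 0.482   0.0471  0.09  ]
 [ 0.4925 -0.0672  0.09  ]
 [ 0.5037 -0.1771  0.09  ]]
spacing [0.11432156 0.11475914 0.11052004] yaw -0.09834964428136862
knob depth mean [0.4727 0.1666 0.092 ] 23 tag far [0.4633 0.2035 0.076 ] mean [0.4653 0.1939 0.0755] fit [-0.221  0.508]
knob depth mean [0.4846 0.0463 0.0911] 23 tag far [0.4835 0.0048 0.0737] mean [0.4841 0.0144 0.0726] fit [0.057 0.483]
knob depth mean [ 0.497  -0.0715  0.0921] 22 tag far [ 0.4917 -0.027   0.0735] mean [ 0.4926 -0.0367  0.0742] fit [-0.097  0.489]
knob depth mean [ 0.509  -0.1909  0.0916] 21 tag far [ 0.5095 -0.2222  0.0719] mean [ 0.5093 -0.2177  0.0722] fit [-0.037  0.501]
[256.77177702 246.2252105 ]
[293.71491168 263.85714012]
[338.13227528 285.60407463]
[391.51647763 311.23491468]
pen [ 0.38206866 -0.01231109  0.00283628] [0.41835838 0.10650911 1.15234462]
```

Tag 1 (ring) and tag 4 (bar) are already right. Tag 2 shows the bar and needs the ring, and tag 3 shows the ring and needs the bar. I'll move over behind post 3, shut the fingers and turn the jaws along board x.

{"fn": "servo_tool", "kwargs": {"rows": [{"dx":-0.75,"dy":0.87,"fingers":0},{"dx":-0.75,"dy":0.87,"fingers":0},{"dx":-0.75,"dy":0.87,"fingers":0},{"dx":-0.75,"dy":0.87,"fingers":0},{"dx":-0.75,"dy":0.87,"fingers":0},{"dx":-0.75,"dy":0.87,"fingers":0}]}}

```text
invalid input at $.rows[0]: expected keys dx, dy, dz, ax, ay, az, fingers
```

{"fn": "servo_tool", "kwargs": {"rows": [{"dx":-0.75,"dy":0.87,"fingers":0},{"dx":-0.75,"dy":0.87,"fingers":0},{"dx":-0.75,"dy":0.87,"fingers":0},{"dx":-0.75,"dy":0.87,"fingers":0},{"dx":-0.75,"dy":0.87,"fingers":0},{"dx":-0.75,"dy":0.87,"fingers":0}]}}

```text
invalid input at $.rows[0]: expected keys dx, dy, dz, ax, ay, az, fingers
```

{"fn": "servo_tool", "kwargs": {"rows": [{"dx":-0.74,"dy":0.87,"az":0.39,"fingers":0},{"dx":-0.74,"dy":0.87,"az":0.39,"fingers":0},{"dx":-0.74,"dy":0.87,"az":0.39,"fingers":0},{"dx":-0.74,"dy":0.87,"az":0.39,"fingers":0},{"dx":-0.74,"dy":0.87,"az":0.39,"fingers":0},{"dx":-0.74,"dy":0.87,"az":0.39,"fingers":0},{"dx":-0.74,"dy":0.87,"az":0.39,"fingers":0},{"dx":-0.74,"dy":0.87,"az":0.39,"fingers":0},{"dx":-0.74,"dy":0.87,"az":0.39,"fingers":0},{"dx":-0.74,"dy":0.87,"az":0.39,"fingers":0},{"dx":-0.74,"dy":0.87,"az":0.39,"fingers":0}]}}

```text
invalid input at $.rows[0]: expected keys dx, dy, dz, ax, ay, az, fingers
```

Every key has to be present in each row.

{"fn": "servo_tool", "kwargs": {"rows": [{"dx":-0.75,"dy":0.87,"dz":0,"ax":0,"ay":0,"az":0,"fingers":0},{"dx":-0.75,"dy":0.87,"dz":0,"ax":0,"ay":0,"az":0,"fingers":0},{"dx":-0.75,"dy":0.87,"dz":0,"ax":0,"ay":0,"az":0,"fingers":0},{"dx":-0.75,"dy":0.87,"dz":0,"ax":0,"ay":0,"az":0,"fingers":0},{"dx":-0.75,"dy":0.87,"dz":0,"ax":0,"ay":0,"az":0,"fingers":0},{"dx":-0.75,"dy":0.87,"dz":0,"ax":0,"ay":0,"az":0,"fingers":0},{"dx":-0.75,"dy":0.87,"dz":0,"ax":0,"ay":0,"az":0,"fingers":0}]}}

```text
t: 0.8
tool_pos: [0.2655, 0.346, 0.2356]
eef_rot: [[0.244, 0.97, -0.0], [0.97, -0.244, 0.0], [0.0, -0.001, -1.0]]
ft_force: [0.6, 1.2, 0.8]
width: 0.0415
```

{"fn": "servo_tool", "kwargs": {"rows": [{"dx":-0.75,"dy":0.87,"dz":0,"ax":0,"ay":0,"az":0,"fingers":0},{"dx":-0.75,"dy":0.87,"dz":0,"ax":0,"ay":0,"az":0,"fingers":0},{"dx":-0.75,"dy":0.87,"dz":0,"ax":0,"ay":0,"az":0,"fingers":0},{"dx":-0.75,"dy":0.87,"dz":0,"ax":0,"ay":0,"az":0,"fingers":0},{"dx":-0.75,"dy":0.87,"dz":0,"ax":0,"ay":0,"az":0,"fingers":0},{"dx":-0.75,"dy":0.87,"dz":0,"ax":0,"ay":0,"az":0,"fingers":0},{"dx":-0.75,"dy":0.87,"dz":0,"ax":0,"ay":0,"az":0,"fingers":0}]}}

```text
t: 1.5
tool_pos: [0.3978, 0.1595, 0.2353]
eef_rot: [[0.242, 0.97, -0.001], [0.97, -0.242, 0.001], [0.0, -0.001, -1.0]]
ft_force: [-0.3, -0.1, -0.3]
width: 0.0011
```

{"fn": "servo_tool", "kwargs": {"rows": [{"dx":-0.74,"dy":0.87,"dz":0,"ax":0,"ay":0,"az":0.39,"fingers":0},{"dx":-0.74,"dy":0.87,"dz":0,"ax":0,"ay":0,"az":0.39,"fingers":0},{"dx":-0.74,"dy":0.87,"dz":0,"ax":0,"ay":0,"az":0.39,"fingers":0},{"dx":-0.74,"dy":0.87,"dz":0,"ax":0,"ay":0,"az":0.39,"fingers":0},{"dx":-0.74,"dy":0.87,"dz":0,"ax":0,"ay":0,"az":0.39,"fingers":0},{"dx":-0.74,"dy":0.87,"dz":0,"ax":0,"ay":0,"az":0.39,"fingers":0},{"dx":-0.74,"dy":0.87,"dz":0,"ax":0,"ay":0,"az":0.39,"fingers":0},{"dx":-0.74,"dy":0.87,"dz":0,"ax":0,"ay":0,"az":0.39,"fingers":0},{"dx":-0.74,"dy":0.87,"dz":0,"ax":0,"ay":0,"az":0.39,"fingers":0},{"dx":-0.74,"dy":0.87,"dz":0,"ax":0,"ay":0,"az":0.39,"fingers":0},{"dx":-0.74,"dy":0.87,"dz":0,"ax":0,"ay":0,"az":0.39,"fingers":0}]}}

```text
t: 2.6
tool_pos: [0.5311, -0.0258, 0.2357]
eef_rot: [[0.994, 0.106, -0.0], [0.106, -0.994, 0.0], [-0.0, -0.0, -1.0]]
ft_force: [-0.2, -0.9, 0.2]
width: 0.0004
```

```bash
python3 - <<'E'
from bench import r, vision
import cv2,numpy as np
a=[]
c=vision.read_camera("scene"); a=c["frame"][130:400,200:480,::-1]; cv2.imwrite("pics/s1.png",cv2.resize(a,None,fx=2,fy=2,interpolation=2))
E
```

```text
(no output)
```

View pics/s1.png

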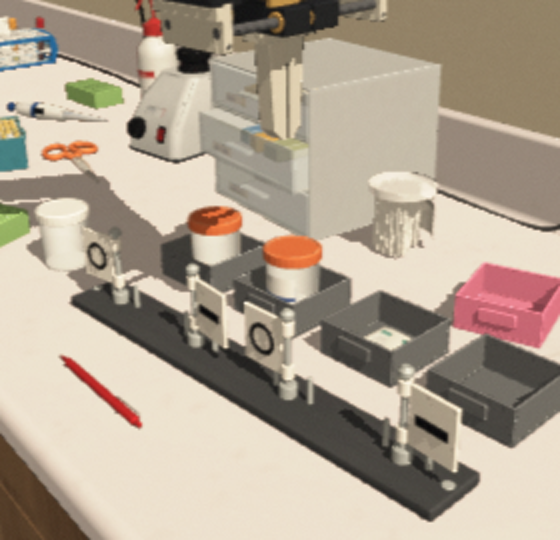

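The fingers are above the spot behind tag 3, shut. Descending.

{"fn": "servo_tool", "kwargs": {"rows": [{"dx":0,"dy":0,"dz":0.2,"ax":0,"ay":0,"az":0,"fingers":0},{"dx":0,"dy":0,"dz":0.4,"ax":0,"ay":0,"az":0,"fingers":0},{"dx":0,"dy":0,"dz":0.6,"ax":0,"ay":0,"az":0,"fingers":0},{"dx":0,"dy":0,"dz":0.75,"ax":0,"ay":0,"az":0,"fingers":0},{"dx":0,"dy":0,"dz":0.855,"ax":0,"ay":0,"az":0,"fingers":0},{"dx":0,"dy":0,"dz":0.855,"ax":0,"ay":0,"az":0,"fingers":0}]}}

```text
t: 3.25
tool_pos: [0.5288, -0.0263, 0.0618]
eef_rot: [[0.995, 0.103, -0.006], [0.103, -0.995, 0.002], [-0.006, -0.002, -1.0]]
ft_force: [-1.1, 0.3, 0.7]
width: 0.0006
```

```bash
python3 - <<'E'
from bench import r, vision
import cv2,numpy as np
c=vision.read_camera("scene"); a=c["frame"][130:400,200:480,::-1]; cv2.imwrite("pics/s2.png",cv2.resize(a,None,fx=2,fy=2,interpolation=2))
c=vision.read_camera("top"); a=c["frame"][200:340,230:460,::-1]; cv2.imwrite("pics/t2.png",cv2.resize(cv2.convertScaleAbs(a,alpha=1.8),None,fx=3,fy=3,interpolation=2))
E
```

```text
(no output)
```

View pics/s2.png

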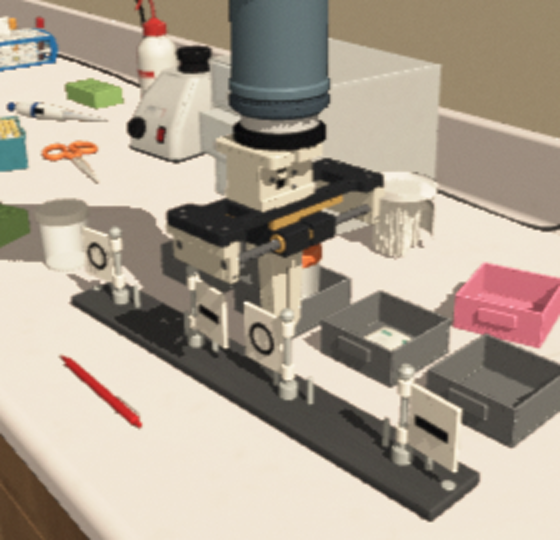

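View pics/t2.png

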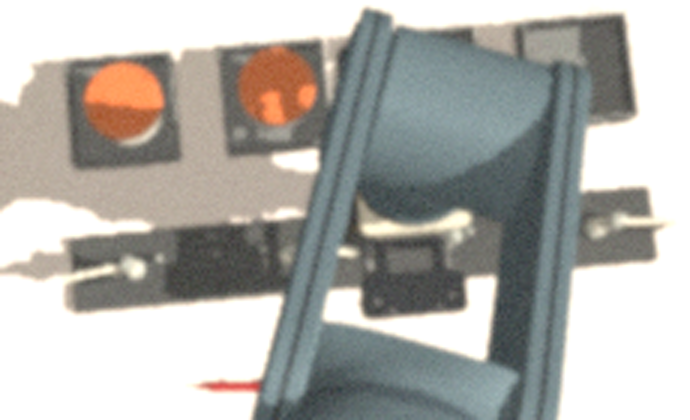

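The finger is down behind tag 3, clear of everything, so I'll start the slow pull toward the robot.

{"fn": "servo_tool", "kwargs": {"rows": [{"dx":-0.05,"dy":0,"dz":0,"ax":0,"ay":0,"az":0,"fingers":0},{"dx":-0.09,"dy":0,"dz":0,"ax":0,"ay":0,"az":0,"fingers":0},{"dx":-0.12,"dy":0.005,"dz":0,"ax":0,"ay":0,"az":0,"fingers":0},{"dx":-0.15,"dy":0.01,"dz":0,"ax":0,"ay":0,"az":0,"fingers":0},{"dx":-0.19,"dy":0.02,"dz":0,"ax":0,"ay":0,"az":0,"fingers":0},{"dx":-0.23,"dy":0.035,"dz":0,"ax":0,"ay":0,"az":0,"fingers":0},{"dx":-0.265,"dy":0.05,"dz":0,"ax":0,"ay":0,"az":0,"fingers":0},{"dx":-0.275,"dy":0.075,"dz":0,"ax":0,"ay":0,"az":0,"fingers":0},{"dx":-0.28,"dy":0.1,"dz":0,"ax":0,"ay":0,"az":0,"fingers":0},{"dx":-0.305,"dy":0.115,"dz":0,"ax":0,"ay":0,"az":0,"fingers":0},{"dx":-0.33,"dy":0.13,"dz":0,"ax":0,"ay":0,"az":0,"fingers":0},{"dx":-0.33,"dy":0.13,"dz":0,"ax":0,"ay":0,"az":0,"fingers":0}]}}

```text
t: 4.55
tool_pos: [0.4674, -0.06, 0.0645]
eef_rot: [[0.995, 0.101, -0.001], [0.101, -0.995, 0.0], [-0.001, -0.0, -1.0]]
ft_force: [0.0, -0.2, 0.2]
width: 0.0004
```

```bash
python3 - <<'E'
from bench import r, vision
import cv2,numpy as np
c=vision.read_camera("scene"); a=c["frame"][130:400,200:480,::-1]; cv2.imwrite("pics/s3.png",cv2.resize(a,None,fx=2,fy=2,interpolation=2))
d=r.get_state()["tool_pos"][:2]-np.array([.497,-.0715]);print(d@[.995,.101],d@[-.101,.995])
E
```

```text
-0.027906524789341733 0.01458764968477093
```

View pics/s3.png

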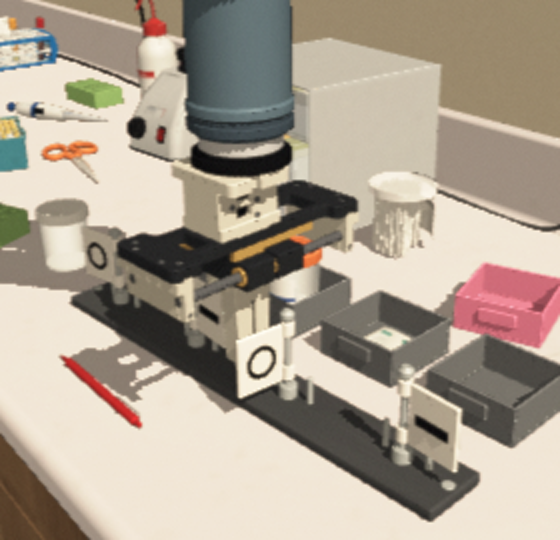

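Tag 3 now points at the robot, with little force on it. Carrying it on round to the right.

{"fn": "servo_tool", "kwargs": {"rows": [{"dx":-0.01,"dy":0.035,"dz":0,"ax":0,"ay":0,"az":0,"fingers":0},{"dx":-0.02,"dy":0.065,"dz":0,"ax":0,"ay":0,"az":0,"fingers":0},{"dx":-0.03,"dy":0.1,"dz":0,"ax":0,"ay":0,"az":0,"fingers":0},{"dx":-0.035,"dy":0.135,"dz":0,"ax":0,"ay":0,"az":0,"fingers":0},{"dx":-0.04,"dy":0.175,"dz":0,"ax":0,"ay":0,"az":0,"fingers":0},{"dx":-0.03,"dy":0.205,"dz":0,"ax":0,"ay":0,"az":0,"fingers":0},{"dx":-0.02,"dy":0.215,"dz":0,"ax":0,"ay":0,"az":0,"fingers":0},{"dx":-0.005,"dy":0.215,"dz":0,"ax":0,"ay":0,"az":0,"fingers":0},{"dx":0.01,"dy":0.215,"dz":0,"ax":0,"ay":0,"az":0,"fingers":0},{"dx":0.01,"dy":0.215,"dz":0,"ax":0,"ay":0,"az":0,"fingers":0}]}}

```text
t: 5.6
tool_pos: [0.4751, -0.102, 0.0647]
eef_rot: [[0.995, 0.102, 0.0], [0.102, -0.995, -0.0], [0.0, 0.0, -1.0]]
ft_force: [-0.4, -0.1, -0.9]
width: 0.0001
```

```bash
python3 - <<'E'
from bench import r, vision
import cv2,numpy as np
c=vision.read_camera("scene"); a=c["frame"][130:400,200:480,::-1]; cv2.imwrite("pics/s4.png",cv2.resize(a,None,fx=2,fy=2,interpolation=2))
d=r.get_state()["tool_pos"][:2]-np.array([.497,-.0715]);print(d@[.995,.101],d@[-.101,.995])
E
```

```text
-0.02511870372996466 -0.028056254422086247
```

View pics/s4.png

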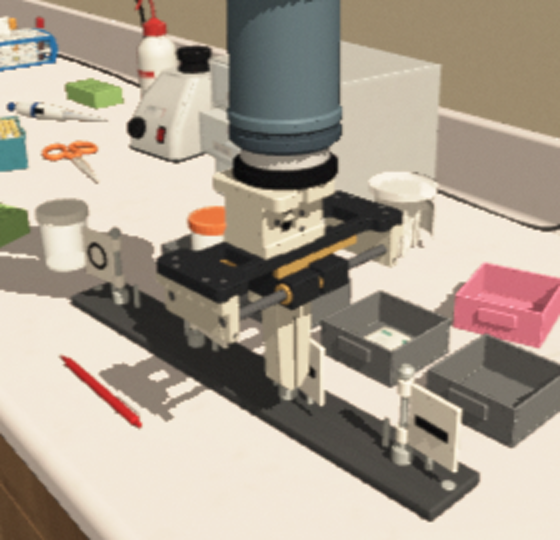

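{"fn": "servo_tool", "kwargs": {"rows": [{"dx":0.005,"dy":0,"dz":0,"ax":0,"ay":0,"az":0,"fingers":0},{"dx":0.01,"dy":0,"dz":0,"ax":0,"ay":0,"az":0,"fingers":0},{"dx":0.015,"dy":0,"dz":0,"ax":0,"ay":0,"az":0,"fingers":0},{"dx":0.015,"dy":0,"dz":0,"ax":0,"ay":0,"az":0,"fingers":0}]}}

```text
t: 6.05
tool_pos: [0.4776, -0.1018, 0.0647]
eef_rot: [[0.995, 0.102, 0.0], [0.102, -0.995, -0.0], [0.0, 0.0, -1.0]]
ft_force: [0.4, -0.9, -0.2]
width: 0.0007
```

{"fn": "servo_tool", "kwargs": {"rows": [{"dx":0.005,"dy":0,"dz":0,"ax":0,"ay":0,"az":0,"fingers":0},{"dx":0.005,"dy":0,"dz":0,"ax":0,"ay":0,"az":0,"fingers":0}]}}

```text
t: 6.25
tool_pos: [0.4786, -0.1018, 0.0647]
eef_rot: [[0.995, 0.102, 0.0], [0.102, -0.995, -0.0], [0.0, 0.0, -1.0]]
ft_force: [-0.7, -0.2, -0.3]
width: 0.0004
```

{"fn": "servo_tool", "kwargs": {"rows": [{"dx":0.005,"dy":0,"dz":0,"ax":0,"ay":0,"az":0,"fingers":0},{"dx":0.005,"dy":0,"dz":0,"ax":0,"ay":0,"az":0,"fingers":0}]}}

```text
t: 6.45
tool_pos: [0.4796, -0.1017, 0.0647]
eef_rot: [[0.995, 0.102, 0.0], [0.102, -0.995, -0.0], [0.0, 0.0, -1.0]]
ft_force: [-0.3, -0.2, 0.3]
width: 0.0007
```

{"fn": "servo_tool", "kwargs": {"rows": [{"dx":0.005,"dy":0,"dz":0,"ax":0,"ay":0,"az":0,"fingers":0},{"dx":0.005,"dy":0,"dz":0,"ax":0,"ay":0,"az":0,"fingers":0}]}}

```text
t: 6.65
tool_pos: [0.4806, -0.1016, 0.0646]
eef_rot: [[0.995, 0.102, 0.0], [0.102, -0.995, 0.0], [0.0, 0.0, -1.0]]
ft_force: [0.2, -0.7, -0.3]
width: 0.0003
```

```bash
python3 - <<'E'
from bench import r, vision
import cv2,numpy as np
c=vision.read_camera("scene"); a=c["frame"][270:350,300:420,::-1]; cv2.imwrite("pics/s5.png",cv2.resize(a,None,fx=6,fy=6,interpolation=2))
E
```

```text
(no output)
```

View pics/s5.png

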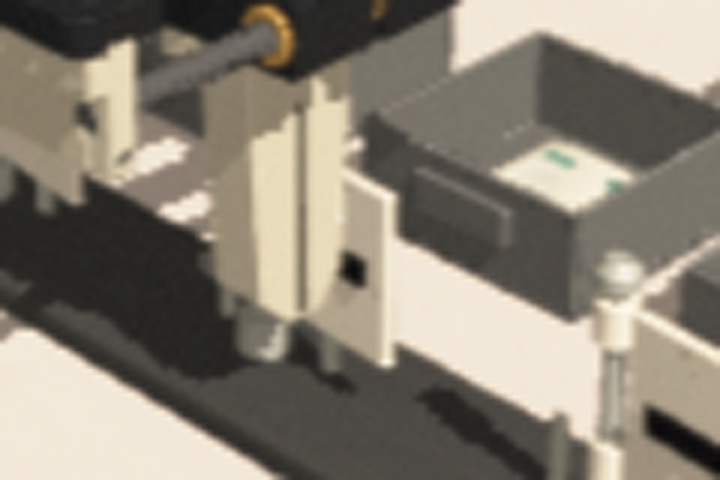

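{"fn": "servo_tool", "kwargs": {"rows": [{"dx":0.005,"dy":0,"dz":0,"ax":0,"ay":0,"az":0,"fingers":0},{"dx":0.005,"dy":0,"dz":0,"ax":0,"ay":0,"az":0,"fingers":0}]}}

```text
t: 6.9
tool_pos: [0.4816, -0.1015, 0.0647]
eef_rot: [[0.995, 0.102, 0.0], [0.102, -0.995, -0.0], [0.0, 0.0, -1.0]]
ft_force: [0.2, -0.1, 0.5]
width: 0.0007
```

{"fn": "servo_tool", "kwargs": {"rows": [{"dx":0.005,"dy":0,"dz":0,"ax":0,"ay":0,"az":0,"fingers":0},{"dx":0.005,"dy":0,"dz":0,"ax":0,"ay":0,"az":0,"fingers":0}]}}

```text
t: 7.1
tool_pos: [0.4826, -0.1013, 0.0646]
eef_rot: [[0.995, 0.102, 0.0], [0.102, -0.995, -0.0], [0.0, 0.0, -1.0]]
ft_force: [-0.4, -0.6, 0.1]
width: 0.0005
```

Backing off toward the robot and up to look.

{"fn": "servo_tool", "kwargs": {"rows": [{"dx":-0.1,"dy":0,"dz":0,"ax":0,"ay":0,"az":0,"fingers":0},{"dx":-0.15,"dy":0,"dz":0,"ax":0,"ay":0,"az":0,"fingers":0},{"dx":-0.15,"dy":0,"dz":-0.2,"ax":0,"ay":0,"az":0,"fingers":0},{"dx":-0.15,"dy":0,"dz":-0.4,"ax":0,"ay":0,"az":0,"fingers":0},{"dx":-0.15,"dy":0,"dz":-0.5,"ax":0,"ay":0,"az":0,"fingers":0},{"dx":-0.15,"dy":0,"dz":-0.5,"ax":0,"ay":0,"az":0,"fingers":0}]}}

```text
t: 7.7
tool_pos: [0.4546, -0.1053, 0.1679]
eef_rot: [[0.995, 0.101, 0.006], [0.101, -0.995, -0.003], [0.006, 0.004, -1.0]]
ft_force: [0.5, -0.5, -0.3]
width: 0.0003
```

```bash
cat > fit.py <<'E'
from bench import r, vision
import cv2,numpy as np,sys
from h import proj
tag=sys.argv[1]
c=vision.read_camera("scene"); np.savez("s%s.npz"%tag,**c)
a=c["frame"][230:380,225:445,::-1]; cv2.imwrite("pics/s%s.png"%tag,cv2.resize(a,None,fx=3.6,fy=3.6,interpolation=2))
E
python3 fit.py 6
```

```text
(no output)
```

View pics/s6.png

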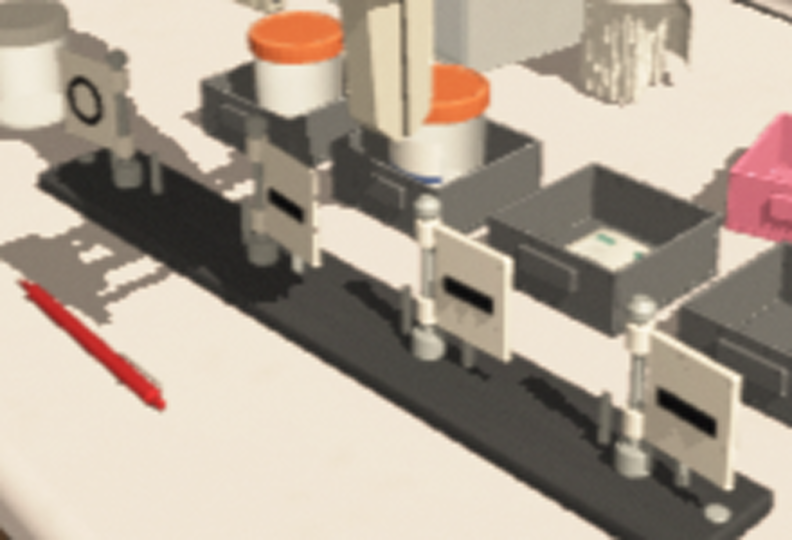

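Tag 3 shows the bar, alongside its stop pin. I'll check the angles with the depth map.

```bash
cat > ang.py <<'E'
import numpy as np,sys
def ang(fn):
    c=np.load(fn); z=c["z_map"]; v,u=np.mgrid[:480,:640]; K=c["mtx"];V=c["view"]
    P=np.stack([(u-K[0,2])/K[0,0]*z,(v-K[1,2])/K[1,1]*z,z],-1); W=(P-V[:3,3])@V[:3,:3]
    W=W[(z>0)]
    B=np.array([[.995,.101],[-.101,.995]])
    for i,p in enumerate([(.4727,.1666),(.4846,.0463),(.497,-.0715),(.509,-.1909)]):
        q=(W[:,:2]-p)@B.T; rr=np.hypot(*q.T)
        k=(W[:,2]>.042)&(W[:,2]<.080)&(rr<.055)&(rr>.012)&(q[:,0]<.02)
        t=q[k]; e,U=np.linalg.eigh(np.cov(t.T)); d=U[:,1]; d=d*np.sign(d@t.mean(0))
        print(i+1,len(t),"theta",np.arctan2(-d[0],d[1]).round(3),"thick",np.sqrt(e[0]).round(4),"mean",t.mean(0).round(3))
for f in sys.argv[1:]: print(f); ang(f)
E
python3 ang.py scene0.npz s6.npz; python3 -c "
from bench import r;import numpy as np
d=r.get_state()['tool_pos'][:2]-np.array([.4846,.0463]);print(d@[.995,.101],d@[-.101,.995])"
```

```text
scene0.npz
1 196 theta 0.103 thick 0.0012 mean [-0.007  0.029]
2 255 theta 3.051 thick 0.0012 mean [-0.006 -0.034]
3 290 theta -0.002 thick 0.001 mean [-0.003  0.028]
4 554 theta 3.083 thick 0.0011 mean [-0.005 -0.034]
s6.npz
1 198 theta 0.105 thick 0.0012 mean [-0.007  0.028]
2 254 theta 3.056 thick 0.0011 mean [-0.006 -0.034]
3 411 theta -3.114 thick 0.0012 mean [-0.003 -0.035]
4 556 theta 3.08 thick 0.0011 mean [-0.005 -0.034]
-0.04626824089618406 -0.14719084508605426
```

Tag 3 is at its right stop (about 3.14 rad), and tags 1 and 4 are within 0.1 rad of theirs. Going behind tag 2 now.

{"fn": "servo_tool", "kwargs": {"rows": [{"dx":0.2,"dy":-0.25,"dz":0,"ax":0,"ay":0,"az":0,"fingers":0},{"dx":0.42,"dy":-0.525,"dz":0,"ax":0,"ay":0,"az":0,"fingers":0},{"dx":0.42,"dy":-0.525,"dz":0,"ax":0,"ay":0,"az":0,"fingers":0},{"dx":0.42,"dy":-0.525,"dz":0,"ax":0,"ay":0,"az":0,"fingers":0},{"dx":0.42,"dy":-0.525,"dz":0,"ax":0,"ay":0,"az":0,"fingers":0}]}}

```text
t: 8.25
tool_pos: [0.5245, 0.0092, 0.1628]
eef_rot: [[0.995, 0.104, -0.004], [0.104, -0.995, 0.0], [-0.003, -0.001, -1.0]]
ft_force: [-0.2, 0.3, 0.2]
width: 0.0003
```

```bash
python3 -c "
from bench import r;import numpy as np
s=r.get_state();d=s['tool_pos'][:2]-np.array([.4846,.0463]);print(s['tool_pos'],d@[.995,.101],d@[-.101,.995])"; python3 fit.py 7
```

```text
[0.5244544  0.0092328  0.16278079] 0.035911340629785404 -0.040907157189069315
```

View pics/s7.png

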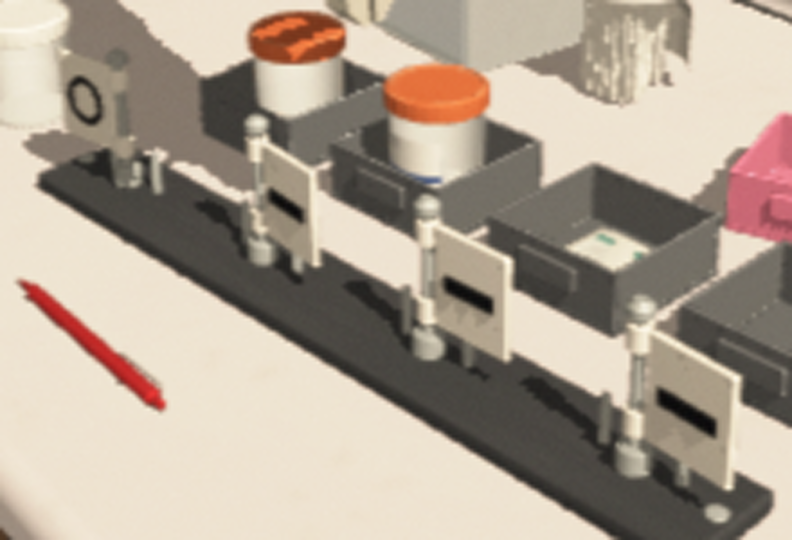

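{"fn": "servo_tool", "kwargs": {"rows": [{"dx":0,"dy":0,"dz":0.15,"ax":0,"ay":0,"az":0,"fingers":0},{"dx":0,"dy":0,"dz":0.3,"ax":0,"ay":0,"az":0,"fingers":0},{"dx":0,"dy":0,"dz":0.42,"ax":0,"ay":0,"az":0,"fingers":0},{"dx":0,"dy":0,"dz":0.5,"ax":0,"ay":0,"az":0,"fingers":0},{"dx":0,"dy":0,"dz":0.5,"ax":0,"ay":0,"az":0,"fingers":0}]}}

```text
t: 8.8
tool_pos: [0.5226, 0.0076, 0.0621]
eef_rot: [[0.995, 0.1, -0.006], [0.1, -0.995, 0.001], [-0.006, -0.001, -1.0]]
ft_force: [0.2, -0.2, 0.3]
width: 0.0005
```

{"fn": "servo_tool", "kwargs": {"rows": [{"dx":-0.05,"dy":0,"dz":0,"ax":0,"ay":0,"az":0,"fingers":0},{"dx":-0.09,"dy":0,"dz":0,"ax":0,"ay":0,"az":0,"fingers":0},{"dx":-0.12,"dy":-0.005,"dz":0,"ax":0,"ay":0,"az":0,"fingers":0},{"dx":-0.15,"dy":-0.01,"dz":0,"ax":0,"ay":0,"az":0,"fingers":0},{"dx":-0.19,"dy":-0.02,"dz":0,"ax":0,"ay":0,"az":0,"fingers":0},{"dx":-0.23,"dy":-0.035,"dz":0,"ax":0,"ay":0,"az":0,"fingers":0},{"dx":-0.265,"dy":-0.05,"dz":0,"ax":0,"ay":0,"az":0,"fingers":0},{"dx":-0.275,"dy":-0.075,"dz":0,"ax":0,"ay":0,"az":0,"fingers":0},{"dx":-0.28,"dy":-0.1,"dz":0,"ax":0,"ay":0,"az":0,"fingers":0},{"dx":-0.305,"dy":-0.115,"dz":0,"ax":0,"ay":0,"az":0,"fingers":0},{"dx":-0.33,"dy":-0.13,"dz":0,"ax":0,"ay":0,"az":0,"fingers":0},{"dx":-0.33,"dy":-0.13,"dz":0,"ax":0,"ay":0,"az":0,"fingers":0}]}}

```text
t: 10.0
tool_pos: [0.4562, 0.0283, 0.0645]
eef_rot: [[0.995, 0.102, -0.001], [0.102, -0.995, 0.0], [-0.001, -0.0, -1.0]]
ft_force: [0.3, 0.1, 0.5]
width: 0.0006
```

```bash
python3 -c "
from bench import r;import numpy as np
s=r.get_state();d=s['tool_pos'][:2]-np.array([.4846,.0463]);print(s['tool_pos'],d@[.995,.101],d@[-.101,.995])"; python3 fit.py 8
```

```text
[0.4561931  0.02828715 0.06448016] -0.030084167044307903 -0.015053687777524047
```

View pics/s8.png

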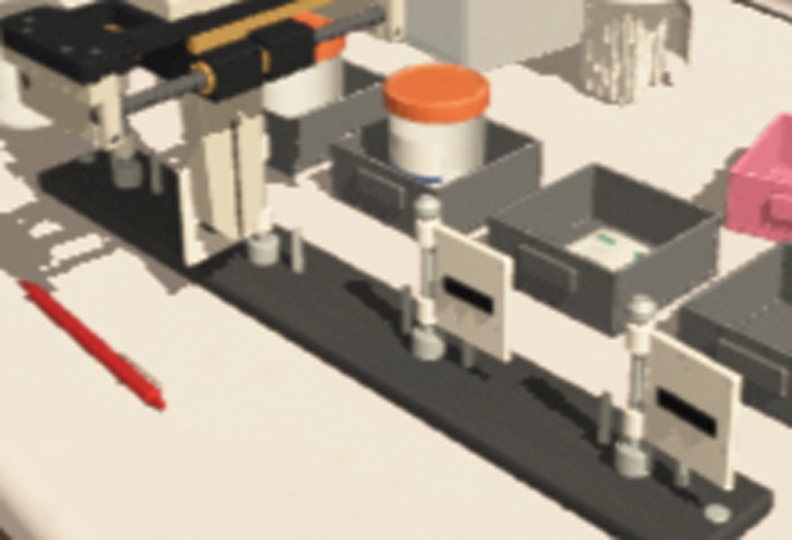

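Tag 2 points at the robot now. Sweeping it on to the left.

{"fn": "servo_tool", "kwargs": {"rows": [{"dx":-0.01,"dy":-0.035,"dz":0,"ax":0,"ay":0,"az":0,"fingers":0},{"dx":-0.015,"dy":-0.065,"dz":0,"ax":0,"ay":0,"az":0,"fingers":0},{"dx":-0.025,"dy":-0.1,"dz":0,"ax":0,"ay":0,"az":0,"fingers":0},{"dx":-0.03,"dy":-0.135,"dz":0,"ax":0,"ay":0,"az":0,"fingers":0},{"dx":-0.03,"dy":-0.175,"dz":0,"ax":0,"ay":0,"az":0,"fingers":0},{"dx":-0.02,"dy":-0.205,"dz":0,"ax":0,"ay":0,"az":0,"fingers":0},{"dx":-0.01,"dy":-0.215,"dz":0,"ax":0,"ay":0,"az":0,"fingers":0},{"dx":0.005,"dy":-0.215,"dz":0,"ax":0,"ay":0,"az":0,"fingers":0},{"dx":0.02,"dy":-0.215,"dz":0,"ax":0,"ay":0,"az":0,"fingers":0},{"dx":0.03,"dy":-0.215,"dz":0,"ax":0,"ay":0,"az":0,"fingers":0},{"dx":0.04,"dy":-0.215,"dz":0,"ax":0,"ay":0,"az":0,"fingers":0},{"dx":0.04,"dy":-0.215,"dz":0,"ax":0,"ay":0,"az":0,"fingers":0}]}}

```text
t: 11.25
tool_pos: [0.4612, 0.0711, 0.0646]
eef_rot: [[0.995, 0.101, 0.0], [0.101, -0.995, -0.0], [0.0, 0.0, -1.0]]
ft_force: [-0.3, 0.1, -0.5]
width: 0.0001
```

{"fn": "servo_tool", "kwargs": {"rows": [{"dx":0.005,"dy":0,"dz":0,"ax":0,"ay":0,"az":0,"fingers":0},{"dx":0.01,"dy":0,"dz":0,"ax":0,"ay":0,"az":0,"fingers":0},{"dx":0.01,"dy":0,"dz":0,"ax":0,"ay":0,"az":0,"fingers":0}]}}

```text
t: 11.55
tool_pos: [0.4629, 0.0715, 0.0647]
eef_rot: [[0.995, 0.102, 0.0], [0.102, -0.995, 0.0], [0.0, -0.0, -1.0]]
ft_force: [0.7, -0.5, -0.0]
width: 0.0005
```

{"fn": "servo_tool", "kwargs": {"rows": [{"dx":0.005,"dy":0,"dz":0,"ax":0,"ay":0,"az":0,"fingers":0},{"dx":0.01,"dy":0,"dz":0,"ax":0,"ay":0,"az":0,"fingers":0},{"dx":0.01,"dy":0,"dz":0,"ax":0,"ay":0,"az":0,"fingers":0}]}}

```text
t: 11.85
tool_pos: [0.4648, 0.0718, 0.0646]
eef_rot: [[0.995, 0.102, -0.0], [0.102, -0.995, 0.0], [-0.0, -0.0, -1.0]]
ft_force: [-0.6, 0.9, -0.0]
width: 0.0003
```

```bash
python3 -c "
from bench import r;import numpy as np
s=r.get_state();d=s['tool_pos'][:2]-np.array([.4846,.0463]);print(s['tool_pos'],s['ft_force'],d@[.995,.101],d@[-.101,.995])"
```

```text
[0.46475597 0.07178667 0.06461556] [-5.71172279e-01  8.66334994e-01 -6.26301355e-04] -0.017170653942077344 0.02736348824560974
```

{"fn": "servo_tool", "kwargs": {"rows": [{"dx":-0.1,"dy":0,"dz":0,"ax":0,"ay":0,"az":0,"fingers":0},{"dx":-0.15,"dy":0,"dz":0,"ax":0,"ay":0,"az":0,"fingers":0},{"dx":-0.15,"dy":0,"dz":-0.2,"ax":0,"ay":0,"az":0,"fingers":0},{"dx":-0.15,"dy":0,"dz":-0.4,"ax":0,"ay":0,"az":0,"fingers":0},{"dx":-0.15,"dy":0,"dz":-0.65,"ax":0,"ay":0,"az":0,"fingers":0},{"dx":-0.15,"dy":0,"dz":-0.85,"ax":0,"ay":0,"az":0,"fingers":0},{"dx":-0.15,"dy":0,"dz":-0.85,"ax":0,"ay":0,"az":0,"fingers":0},{"dx":-0.15,"dy":0,"dz":-0.85,"ax":0,"ay":0,"az":0,"fingers":0}]}}

```text
t: 12.65
tool_pos: [0.4353, 0.0687, 0.2354]
eef_rot: [[0.995, 0.102, 0.003], [0.102, -0.995, -0.0], [0.003, 0.001, -1.0]]
ft_force: [0.1, 0.7, -0.9]
width: 0.0003
```

```bash
python3 fit.py 9; python3 ang.py s9.npz
```

```text
s9.npz
1 193 theta 0.112 thick 0.0011 mean [-0.006  0.028]
2 210 theta -0.022 thick 0.001 mean [-0.002  0.029]
3 424 theta -3.118 thick 0.0011 mean [-0.003 -0.034]
4 557 theta 3.081 thick 0.0011 mean [-0.005 -0.034]
```

View pics/s9.png

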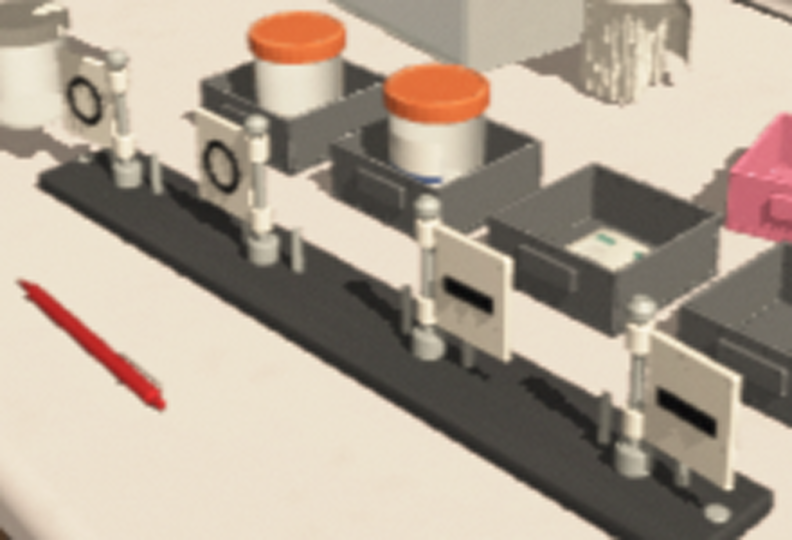

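The picture shows ring, ring, bar, bar. Each tag is within about 0.11 rad of its stop, nothing else has moved and the arm is clear.

```bash
python3 -c "
from bench import job_done; print(job_done())"
```

```text
the job is handed in; nothing more can be done
None
```

The job is handed in, and all four tags now match their bins. The cups are in bins 1 and 2, so I turned tag 2 from bar to ring and tag 3 from ring to bar with the shut fingertips. Tags 1 and 4 were already right, so I left them alone.

- **Tag angles:** the last depth check gave about 0.11 rad for tag 1, 0 for tag 2, 3.14 for tag 3 and 3.08 for tag 4. All are inside the 0.3 rad limit. Tags 1 and 4 stand slightly off their stops, as they did at the start.
- **Forces:** force readings, taken at the end of each move, stayed around 1 N, which is sensor noise level.
- **Bystanders:** by eye in the last scene picture, the cups, gauze and pen had not moved. I did not measure them.
- **Arm and time:** the arm ended clear above the board, at about 12.7 s.

No check failed or disagreed. My first, hand-read post positions came out about 115 mm apart instead of 120 mm. I replaced them with the depth-based ones, which fit.

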